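# Slide the stop along the T-track to the mark

### The arm

A 6-joint arm with a two-finger parallel gripper is mounted at the origin on the work surface. World frame = base frame: x ahead of the robot, y to its left, z up, the work surface at z = 0. Lengths are in m, angles in degrees, forces in N, time in s.
With the tool pointing down it reaches from about 0.35 to 0.875 m from the base axis. Payload 4.2 kg.
Tool frame: the origin (TCP) lies between the finger pads; the fingertips stand 25 mm ahead of it and the grasp point (between the pads) lies 6 mm ahead of it (r.tips_ahead is the distance from the TCP to the fingertips, in m); z points along the fingers, y is the direction in which the jaws open and shut (so a half turn about z gives the same grasp; the last joint's range is limited). The gripper opens to 87 mm and grips with 3 to 60 N. Pads are 19 mm wide; open, the fingers measure 117 mm over their backs; the gripper's body (75 mm by 190 mm) begins 51 mm behind the grasp point.
Start: joints at [-57.834, 22.042, 0.453, 0, -68.411, -14.817], TCP at [0.186, -0.597, 0.248] pointing down, gripper open.
Joint ranges: [-179.83, 179.83], [-69.29, 118.12], [-61.27, 80.66], [-181.25, 117.63], [-171.15, -9.14], [-177.46, 177.46]. Speed limits (degrees/s): [159.86, 159.86, 180, 180, 180, 180].

### API

Orientations are given as a 3x3 rotation matrix whose columns are the frame's x, y, z axes.
In Python, from station import r, vision, finish_job gives the robot as it stands.
- The arm moves only by the shell command python3 -m jog 'ROWS'. ROWS is a JSON object of lists of equal length, an entry for each row: "rot": the turn, a rotation vector about the world's x, y, z in degrees, a list of three; "delta_pos": the shift along the world's x, y, z in mm, a list of three; "grip": the opening in per cent of the stroke, from 0 (shut) to 100 (fully open). A call has 1 to 10 rows; each row shifts and turns the commanded pose from where the row before left it; what a row does not reach is not made up. A row lasts 1/12 s, in which the tool goes at most 41.7 mm and 7.16 degrees, less where a joint would pass 70% of its speed; a pose out of reach is approached as far as the arm can. A call with a gripper value outside its range is refused whole. The fingers move at their own pace and stop on an object; the grip force is fixed at half the most. Time passes only in rows, so rows that do not move let the fingers close. It gives the time, the measured TCP pose, the force and the opening at its end, in the units of the state.
- r.sense(): the state, without advancing time (a new reading comes with each control period).
- vision.capture(name): name is "scene" or "top" or "wrist"; returns a dict with "frame" (400x640x3 uint8, red, green, blue), "K" (3x3 intrinsics, pixels), "k1" (the pictures are not rectified: a ray, as slopes to the right and down, at radius r is drawn at 1 + k1 r^2 times it, then the intrinsics apply), "xyz" and "orientation" of the camera in the world. Camera axes: x right, y up, looking along -z (the intrinsics and any distortion apply to the point x, -y, -z); pixel columns grow to the right and rows downward; lengths in m; the calibration is good to about 2 mm. A picture is of the moment at which its call begins. There is no depth.
- finish_job(): hands the job in, once; it reports no verdict.
The state is a dict: "time_s": time; "joints": joint angles; "joint_velocities": joint speeds; "effort": joint torques, N m; "tcp_pos": TCP position; "ee_rot": TCP orientation; "wrist_force": force on the tool from outside, world axes, zero at the start; "moment": the same for the moment, N m; "gripper_width": opening from 0.0 (shut) to 1.0 (fully open).
Only numpy, scipy, OpenCV 4.12 (cv2) and the standard library are available. Lean on these libraries where they do the work, as an engineer would, in place of code of your own. Each camera call takes 0.05 s, during which the arm holds its last target. There are 200 camera calls.

### The job

A yellow wedge has been left lying across the open entry of the aluminium T-track: first lay it flat on its base in the wooden tray beside its twin. Then bring the green stop to the entry, run its steel foot in under the track's lips and slide it along until the white line round its middle is level with the red mark, and leave it standing there. Leave the second wedge and the round parts dish where they are.

Things in the scene. Friction and masses are not known exactly. Their poses are not given: they have to be found in the camera images.
- track: Fixed aluminium T-track, 380 long, 70 wide, 24 high. Origin on the table (z = 0) on its centre line; x runs along it from the open entry (-x, towards the robot's right, world -y) to the closed end (black end cap, x = 148 to 160). From x = -80 a channel 36 wide, floor at z = 6; from x = -70 on, two lips overhang it, z = 17 to 24, leaving a slot 18 wide along the middle.
- track_entry (a point): Middle of the track's entry apron, on its surface, at track x = -150, z = 6. The apron is a flat plate 70 wide from track x = -220 to -100, nothing above it; from x = -100 to -80 low flared guide walls (17 high) narrow to the channel. Axes as the track's.
- mark: Fixed red mark on the track: a thin red line across both lips (4 wide) with a red clip on each outer side of the track (outermost faces 40 from the centre line, top 24 above the table). Origin on the track's centre line on the table, under the middle of the line; axes parallel to the track's. It stands at track x = 0 to 90.
- stop: Loose stop, about 250 g; works either way round. Origin: centre of its foot's underside, z up, x along it. Steel foot 60 x 32, z = 0 to 8; neck 56 x 14, z = 8 to 22; green block 60 x 30, z = 22 to 72, white line round its middle (x = 0). In the track it has 2 mm of play on each side and 3 mm below the lips. Starts standing on the table.
- wedge: Loose yellow plastic wedge lying across the entry apron, underside at z = 6, about 90 g. 110 long (x) x 36 wide (y, vertical sides), stepped top rising from 10 high at the -x end to 34 at the +x end (22 in the middle). Origin at the centre of its underside, z up. Mass centre about 15 towards the thick end (+x).
- twin: The second yellow wedge, same shape and axes, loose, lying flat in the tray in its -y half, its length along the tray's x. Leave it there.
- tray: Fixed dark wooden tray, open-topped, outside 150 (x) x 190 (y) x 25 high, walls 5, floor 5 thick. Origin at the centre of its underside on the table. Its +y half (around y = +42) is free for the wedge.
- dish: Round stainless magnetic parts dish, 110 across, 25 high, loose; a bystander. Origin at the centre of its underside.
Not all that is in view belongs to the job. Several things have the shape of the tray; the one meant has the colours described above.

How it is judged (in metres and radians):
On the way, in this order (a step that is already met when the one before it is completed fails the run):
1. the wedge lies flat in the tray (x of wedge in the frame of tray between -0.05 and 0.05 m and y of wedge in the frame of tray between -0.085 and 0.085 m and z of wedge in the frame of tray below 0.01 m and angle between wedge's own z axis and vertical below 0.1 rad and linear speed of wedge below 0.03 m/s), for 0.2 s.
2. the stop's foot is wholly under the lips of the track (y of stop in the frame of track between -0.005 and 0.005 m and z of stop in the frame of track between 0.003 and 0.0105 m and angle between stop's own z axis and vertical below 0.06 rad and angle between the x axis of stop and the x axis of track, either way round below 0.13 rad and x of stop in the frame of track above -0.04 m), for 0.1 s.
At the end, for the whole second after the job is handed in: The wedge lies flat on its base (tilt under 0.1 rad) on the floor of the tray, inside its walls; the stop stands upright (tilt under 0.06 rad) with its foot on the channel floor under the lips, its middle within 6 mm of the red mark along the track; both at rest (x of wedge in the frame of tray between -0.05 and 0.05 m and y of wedge in the frame of tray between -0.085 and 0.085 m and z of wedge in the frame of tray below 0.01 m and angle between wedge's own z axis and vertical below 0.1 rad and y of stop in the frame of track between -0.005 and 0.005 m and z of stop in the frame of track between 0.003 and 0.0105 m and angle between stop's own z axis and vertical below 0.06 rad and angle between the x axis of stop and the x axis of track, either way round below 0.13 rad and x of stop in the frame of mark between -0.006 and 0.006 m and linear speed of each of stop, wedge below 0.01 m/s); the robot touches nothing.
It fails at once if the second wedge or the parts dish is moved by more than 30 mm (distance of any of twin, dish from where it was at the start of the episode above 0.03 m).
It also fails if it takes over 62 s, if anything falls off the work surface, if the arm or the gripper's body presses on something with over 40 N, if the wrist force passes 120 N, or if a joint passes its speed limit or range.

## Working session

There is one attempt and no reset: what is moved stays moved. The work goes in short steps, Python scripts to look and compute and a shell command to move; the robot and the scene stay as the last step left them, time stands still between calls to the robot, and variables do not carry over. Pictures are saved under pics/ and viewed, about 8 in all and at most 12, crops included, and the job is handed in when it is done.

```bash
ls; mkdir -p pics; cat > h.py <<'E'
import numpy as np, cv2
from station import r, vision
def cap(n,save=None):
    c=vision.capture(n)
    if save: cv2.imwrite('pics/'+save,c['frame'][:,:,::-1])
    return c
def ray(c,u,v):
    K=np.array(c['K']);R=np.array(c['orientation'])
    d=np.array([(u-K[0,2])/K[0,0],(v-K[1,2])/K[1,1]]);s=d.copy()
    for _ in range(30): s=d/(1+c['k1']*(s@s))
    return R@np.array([s[0],-s[1],-1.])
def at(c,u,v,z):
    p=np.array(c['xyz']);d=ray(c,u,v);return (p+d*(z-p[2])/d[2]).round(4)
def proj(c,P):
    K=np.array(c['K']);q=np.array(c['orientation']).T@(np.array(P)-c['xyz'])
    s=np.array([q[0],-q[1]])/-q[2];s=s*(1+c['k1']*(s@s))
    return np.array([K[0,0]*s[0]+K[0,2],K[1,1]*s[1]+K[1,2]]).round(1)
E
python3 - <<'E'
from h import *
import pickle
for n in('top','scene','wrist'):
    c=cap(n,n+'1.png');pickle.dump(c,open(n+'.pkl','wb'));print(n,c['xyz'],np.array(c['K']).round(1).tolist(),c['k1'])
s=r.sense();print(s['time_s'],np.round(s['tcp_pos'],4),np.round(s['ee_rot'],3).tolist(),s['gripper_width'])
E
```

```text
pics
top [ 0.34544028 -0.10830895  0.96840006] [[376.4, 0.0, 311.7], [0.0, 376.4, 199.3], [0.0, 0.0, 1.0]] 0.018923253762744938
scene [ 1.30096376 -0.28777129  0.62210213] [[423.6, 0.0, 319.6], [0.0, 423.6, 198.6], [0.0, 0.0, 1.0]] -0.08301951751823333
wrist [ 0.10829452 -0.62179438  0.38340289] [[342.4, 0.0, 322.2], [0.0, 342.4, 201.7], [0.0, 0.0, 1.0]] 0.001840455676013198
0.15 [ 0.1863 -0.5962  0.2467] [[-0.955, -0.298, -0.001], [-0.298, 0.955, 0.002], [0.0, 0.002, -1.0]] 1.0013920666273954
```

View pics/top1.png

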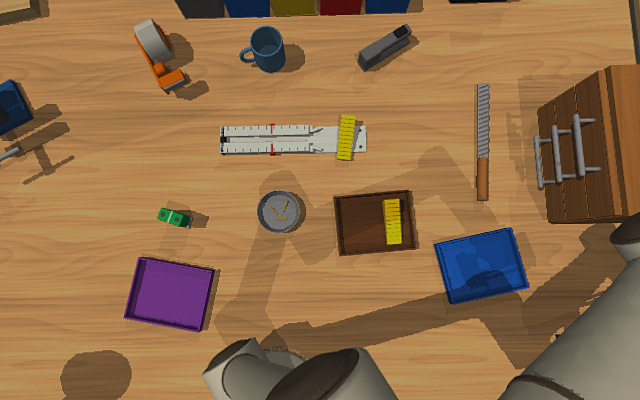

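View pics/scene1.png

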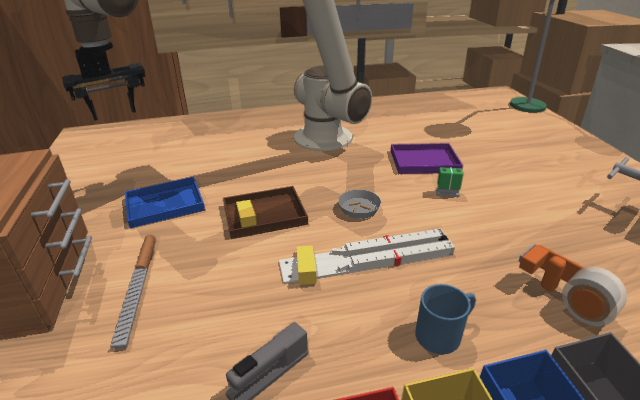

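The top picture shows the track at about (220–366, 140), the wedge at (346,138), the brown tray at (375,223) with the twin at (393,221), the stop at (173,217) and the dish at (281,212). I'll zoom in once to get corners.

```bash
python3 - <<'E'
import cv2
im=cv2.imread('pics/top1.png')
a=cv2.resize(im[108:168,214:374],None,fx=5,fy=5,interpolation=cv2.INTER_CUBIC)
b=cv2.resize(im[190:260,330:420],None,fx=4,fy=4,interpolation=cv2.INTER_CUBIC)
c=cv2.resize(im[198:238,148:208],None,fx=7,fy=7,interpolation=cv2.INTER_CUBIC)
import numpy as np
o=np.zeros((580,800,3),np.uint8);o[:300]=a;o[300:580,:360]=b;o[300:580,370:790]=c
cv2.imwrite('pics/crop1.png',o)
E
```

```text
(no output)
```

View pics/crop1.png

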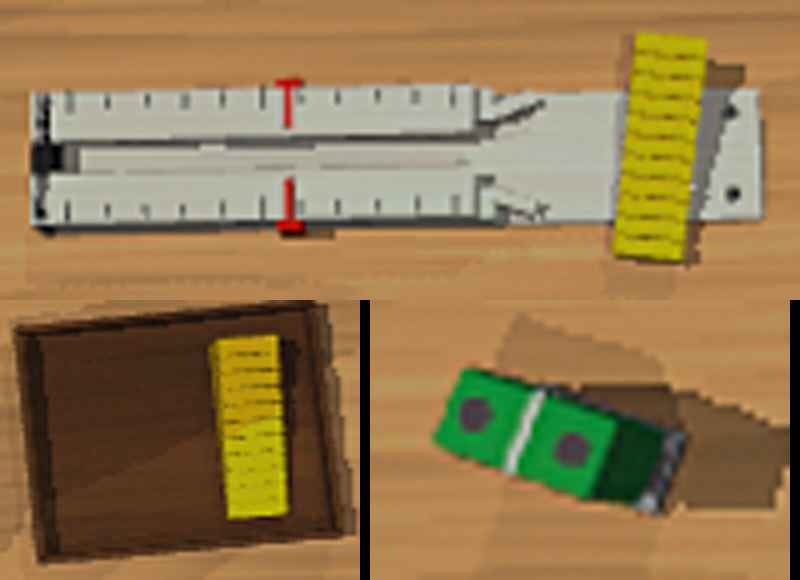

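```bash
python3 - <<'E'
from h import *
import pickle
c=pickle.load(open('top.pkl','rb'))
A=lambda X,Y,z:at(c,214+X/5-.4,108+Y/5-.4,z)
B=lambda X,Y,z:at(c,330+X/4-.4,190+(Y-300)/4-.4,z)
S=lambda X,Y,z:at(c,148+(X-370)/7-.4,198+(Y-300)/7-.4,z)
print('cap end',A(30,92,.024),A(30,228,.024));print('lips start',A(474,84,.024),A(478,220,.024))
print('entry',A(760,90,.006),A(764,220,.006))
print('mark',A(289,82,.024),A(290,232,.024))
print('wedge +x end',A(637,33,.03),A(708,40,.03),'-x end',A(613,258,.03),A(686,262,.03))
print('tray',B(14,328,.025),B(310,300,.025),B(345,535,.025),B(42,562,.025))
print('twin',B(212,343,.022),B(278,336,.022),B(288,515,.022),B(228,518,.022))
print('stop top',S(465,370,.072),S(625,422,.072),S(595,500,.072),S(435,437,.072),S(540,393,.072),S(510,472,.072))
im=cv2.imread('pics/scene1.png')
a=cv2.resize(im[225:295,270:470],None,fx=4,fy=4,interpolation=cv2.INTER_CUBIC)
b=cv2.resize(im[180:250,215:315],None,fx=4,fy=4,interpolation=cv2.INTER_CUBIC)
d=cv2.resize(im[155:205,420:480],None,fx=5,fy=5,interpolation=cv2.INTER_CUBIC)
o=np.zeros((560,800,3),np.uint8);o[:280]=a;o[280:560,:400]=b;o[280:530,420:720]=d
cv2.imwrite('pics/crop2.png',o)
E
```

```text
cap end [0.6673 0.1466 0.024 ] [0.5946 0.1455 0.024 ]
lips start [ 0.6667 -0.0849  0.024 ] [ 0.5942 -0.086   0.024 ]
entry [ 0.6661 -0.2353  0.006 ] [ 0.5958 -0.2351  0.006 ]
mark [0.6698 0.0114 0.024 ] [0.5898 0.011  0.024 ]
wedge +x end [ 0.69   -0.1698  0.03  ] [ 0.6854 -0.2063  0.03  ] -x end [ 0.5714 -0.1546  0.03  ] [ 0.5685 -0.1917  0.03  ]
tray [ 0.4761 -0.1448  0.025 ] [ 0.4905 -0.3314  0.025 ] [ 0.3435 -0.3458  0.025 ] [ 0.3296 -0.1588  0.025 ]
twin [ 0.4647 -0.2695  0.022 ] [ 0.4684 -0.311   0.022 ] [ 0.3563 -0.3121  0.022 ] [ 0.355 -0.275  0.022]
stop top [0.4502 0.2714 0.072 ] [0.4313 0.2157 0.072 ] [0.4047 0.2252 0.072 ] [0.4273 0.2809 0.072 ] [0.4418 0.2453 0.072 ] [0.4148 0.2547 0.072 ]
```

View pics/crop2.png

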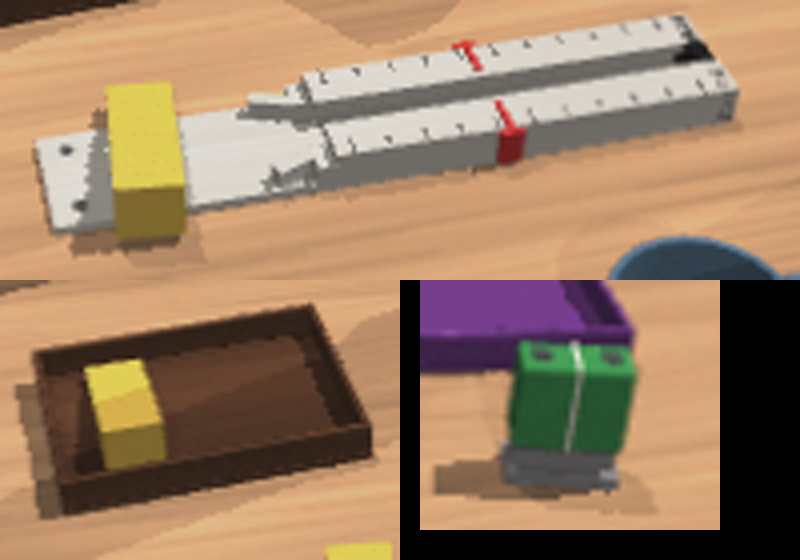

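Crops: the wedge's thick end faces world +x (large end face at (150,210)), the mark sits at track x ≈ 26 mm, the tray yaw is about 4°, and sizes agree with those given. I'm moving above the wedge.

```bash
python3 -m jog '{"rot":[[0,0,-2.4],[0,0,-2.4],[0,0,-2.4],[0,0,-2.4],[0,0,-2.4],[0,0,-2.4],[0,0,-2.4],[0,0,-2.4],[0,0,-2.4],[0,0,-2.4]],"delta_pos":[[28,26,-4],[28,26,-4],[28,26,-4],[28,26,-4],[28,26,-4],[28,26,-4],[28,26,-4],[28,26,-4],[28,26,-4],[28,26,-4]],"grip":[100,100,100,100,100,100,100,100,100,100]}'
python3 -m jog '{"rot":[[0,0,0],[0,0,0],[0,0,0],[0,0,0],[0,0,0],[0,0,0],[0,0,0],[0,0,0]],"delta_pos":[[28,26,-6],[28,26,-6],[28,26,-6],[28,26,-6],[28,26,-6],[28,22,-6],[8,0,-6],[0,0,0]],"grip":[100,100,100,100,100,100,100,100]}'
python3 - <<'E'
from h import *
import pickle
c=cap('wrist','w1.png');pickle.dump(c,open('w1.pkl','wb'))
s=r.sense();print(s['time_s'],np.round(s['tcp_pos'],4),np.round(s['ee_rot'],3).tolist())
# predicted footprint corners
o=np.array([.6287,-.1806]);a=np.radians(-6.8);R=np.array([[np.cos(a),-np.sin(a)],[np.sin(a),np.cos(a)]])
im=c['frame'][:,:,::-1].copy()
for x,h in((-.055,.016),(.055,.040)):
  for y in(-.018,.018):
    for z in(.006,h):
      p=proj(c,[*(o+R@[x,y]),z]);print(x,y,z,p);cv2.circle(im,tuple(int(q) for q in p),2,(255,0,255),-1)
cv2.imwrite('pics/w1.png',im)
E
```

```text
time_s: 0.98
tcp_pos: [0.4673, -0.3349, 0.2072]
ee_rot: [[-0.993, 0.118, -0.0], [0.118, 0.993, 0.0], [0.0, 0.0, -1.0]]
wrist_force: [1.1, -0.4, 0.5]
gripper_width: 0.995
time_s: 1.65
tcp_pos: [0.6435, -0.1827, 0.1629]
ee_rot: [[-0.994, 0.113, -0.003], [0.113, 0.994, 0.001], [0.003, 0.0, -1.0]]
wrist_force: [-0.9, -0.4, -0.6]
gripper_width: 0.995
1.7 [ 0.6422 -0.1838  0.1637] [[-0.993, 0.115, -0.003], [0.115, 0.993, 0.0], [0.003, 0.0, -1.0]]
-0.055 -0.018 0.006 [301.7 109.6]
-0.055 -0.018 0.016 [301.  110.1]
-0.055 0.018 0.006 [345.  109.9]
-0.055 0.018 0.016 [345.9 110.4]
0.055 -0.018 0.006 [303.  232.7]
0.055 -0.018 0.04 [300.9 248.4]
0.055 0.018 0.006 [341.9 232.9]
0.055 0.018 0.04 [344.3 248.6]
```

View pics/w1.png

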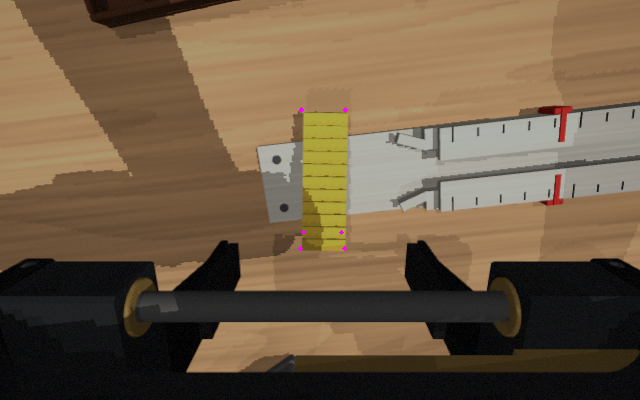

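Wedge at (325,180) matches the prediction within about 2 px, so I descend and grip.

```bash
python3 - <<'E'
from h import *
import pickle
c=pickle.load(open('w1.pkl','rb'))
for u,v in((562,125),(558,190),(437,126),(440,211)): print(at(c,u,v,.024))
for u,v in((258,147),(269,222)): print(at(c,u,v,.006))
E
python3 -m jog '{"rot":[[0,0,0],[0,0,0],[0,0,0],[0,0,0],[0,0,0],[0,0,0],[0,0,0],[0,0,0],[0,0,0],[0,0,0]],"delta_pos":[[1,1,-30],[0,0,-30],[0,0,-30],[0,0,-25],[0,0,-14],[0,0,0],[0,0,0],[0,0,0],[0,0,0],[0,0,0]],"grip":[100,100,100,100,100,100,20,20,20,20]}'
python3 -m jog '{"rot":[[0,0,0],[0,0,0],[0,0,0],[0,0,0],[0,0,0],[0,0,0]],"delta_pos":[[0,0,0],[0,0,0],[0,0,0],[0,0,0],[0,0,0],[0,0,0]],"grip":[20,20,20,20,20,20]}'
```

```text
[0.6062 0.0118 0.024 ]
[0.6598 0.0135 0.024 ]
[ 0.5958 -0.0863  0.024 ]
[ 0.6673 -0.0847  0.024 ]
[ 0.5984 -0.2331  0.006 ]
[ 0.6672 -0.2346  0.006 ]
time_s: 2.53
tcp_pos: [0.644, -0.1838, 0.0383]
ee_rot: [[-0.993, 0.116, 0.003], [0.116, 0.993, -0.0], [-0.003, 0.0, -1.0]]
wrist_force: [-0.9, 0.2, 0.5]
gripper_width: 0.783
time_s: 3.03
tcp_pos: [0.6435, -0.1834, 0.0367]
ee_rot: [[-0.993, 0.116, 0.0], [0.116, 0.993, 0.0], [-0.0, 0.0, -1.0]]
wrist_force: [-0.2, 0.9, 0.2]
gripper_width: 0.412
```

```bash
python3 -m jog '{"rot":[[0,0,0],[0,0,0],[0,0,0],[0,0,2.2],[0,0,2.2],[0,0,2.2],[0,0,2.2],[0,0,2.2],[0,0,0],[0,0,0]],"delta_pos":[[0,0,12],[0,0,25],[0,0,30],[-28,-2,3],[-28,-3,0],[-28,-2,0],[-28,-3,0],[-28,-2,0],[-28,-3,0],[-28,-2,0]],"grip":[20,20,20,20,20,20,20,20,20,20]}'
python3 -m jog '{"rot":[[0,0,0],[0,0,0],[0,0,0]],"delta_pos":[[-27,-2,0],[0,0,0],[0,0,0]],"grip":[20,20,20]}'
python3 - <<'E'
from h import *
import pickle
c=cap('wrist');pickle.dump(c,open('w2.pkl','wb'))
s=r.sense();p=np.array(s['tcp_pos']);R=np.array(s['ee_rot']);print(s['time_s'],p.round(4))
im=c['frame'][:,:,::-1].copy()
o=np.array([.4099,-.2452]);a=np.radians(4.3);Q=np.array([[np.cos(a),-np.sin(a)],[np.sin(a),np.cos(a)]])
for x in(-.075,.075):
  for y in(-.095,.095):
    cv2.circle(im,tuple(int(q) for q in proj(c,[*(o+Q@[x,y]),.025])),3,(255,0,255),-1)
cv2.imwrite('pics/w2.png',im)
E
```

```text
time_s: 3.87
tcp_pos: [0.446, -0.2007, 0.1072]
ee_rot: [[-0.997, -0.076, 0.001], [-0.076, 0.997, -0.0], [-0.001, -0.0, -1.0]]
wrist_force: [-0.8, -0.9, -0.6]
gripper_width: 0.417
time_s: 4.12
tcp_pos: [0.4194, -0.2028, 0.1075]
ee_rot: [[-0.997, -0.075, 0.001], [-0.075, 0.997, -0.0], [-0.001, -0.0, -1.0]]
wrist_force: [0.3, -0.8, -0.1]
gripper_width: 0.41
4.1667 [ 0.421  -0.2028  0.1076]
```

View pics/w2.png

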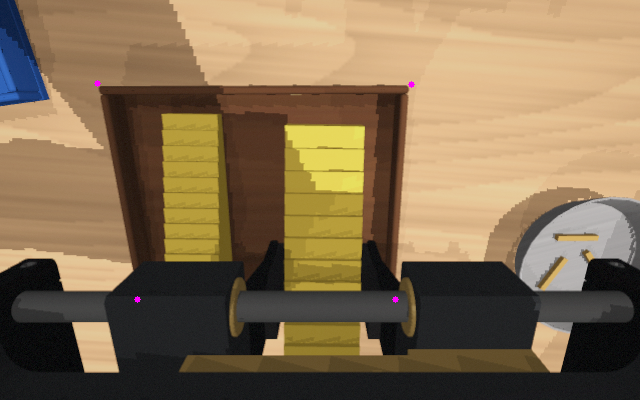

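Held wedge (325,230) is square over the tray's free half; the tray's far corners match within ~3 px. Lowering.

```bash
python3 -m jog '{"rot":[[0,0,0],[0,0,0],[0,0,0],[0,0,0],[0,0,0],[0,0,0],[0,0,0],[0,0,0],[0,0,0],[0,0,0]],"delta_pos":[[0,0,-25],[0,0,-25],[0,0,-14],[0,0,-5],[0,0,-3],[0,0,0],[0,0,0],[0,0,0],[0,0,0],[0,0,0]],"grip":[20,20,20,20,20,20,20,55,55,55]}'
python3 -m jog '{"rot":[[0,0,0],[0,0,0],[0,0,0],[0,0,0],[0,0,0],[0,0,0],[0,0,0]],"delta_pos":[[0,0,0],[0,0,0],[0,0,15],[0,0,30],[0,0,40],[0,0,40],[0,0,20]],"grip":[55,55,55,55,55,55,55]}'
python3 - <<'E'
from h import *
c=cap('wrist');im=cv2.cvtColor(c['frame'],cv2.COLOR_RGB2HSV)
m=cv2.inRange(im,(22,120,60),(35,255,255))
print([(s.tolist()) for s in cv2.connectedComponentsWithStats(m)[2] if s[4]>300])
cv2.imwrite('pics/w3.png',c['frame'][:,:,::-1])
E
```

```text
time_s: 5.0
tcp_pos: [0.4211, -0.2026, 0.0348]
ee_rot: [[-0.997, -0.076, 0.001], [-0.076, 0.997, -0.0], [-0.001, -0.0, -1.0]]
wrist_force: [-0.0, 0.0, 0.6]
gripper_width: 0.522
time_s: 5.58
tcp_pos: [0.4222, -0.2031, 0.1843]
ee_rot: [[-0.997, -0.077, 0.007], [-0.077, 0.997, -0.002], [-0.007, -0.003, -1.0]]
wrist_force: [0.9, 0.1, -0.4]
gripper_width: 0.555
[[0, 0, 640, 400, 244548], [202, 104, 51, 130, 5984], [302, 109, 44, 130, 5465]]
```

View pics/w3.png

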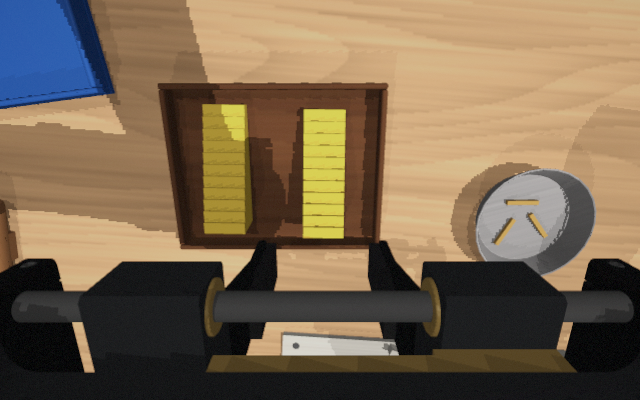

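Both wedges lie flat in the brown tray (twin at (225,170), wedge at (324,173)), and the dish has not moved. The stop is next, so I check the wrist range first.

```bash
python3 - <<'E'
from h import *
s=r.sense();print(s['time_s'],np.round(s['joints'],1),np.round(s['tcp_pos'],4))
E
```

```text
5.6333 [ -5.7  10.  -26.2   0.2 -53.1 -80. ] [ 0.4238 -0.2035  0.1868]
```

```bash
python3 -m jog '{"rot":[[0,0,6.5],[0,0,6.5],[0,0,6.5],[0,0,6.5],[0,0,6.5],[0,0,6.5],[0,0,6.5],[0,0,6.5],[0,0,6.5],[0,0,6.5]],"delta_pos":[[0,36,0],[0,36,0],[0,36,0],[0,36,0],[0,36,0],[0,36,0],[0,36,0],[0,36,0],[0,36,0],[0,36,0]],"grip":[80,100,100,100,100,100,100,100,100,100]}'
python3 -m jog '{"rot":[[0,0,0],[0,0,0],[0,0,0],[0,0,0],[0,0,0]],"delta_pos":[[1,36,0],[1,36,0],[1,20,0],[1,0,0],[0,0,0]],"grip":[100,100,100,100,100]}'
python3 - <<'E'
from h import *
import pickle
c=cap('wrist');pickle.dump(c,open('w4.pkl','wb'))
s=r.sense();print(s['time_s'],np.round(s['joints'],1),np.round(s['tcp_pos'],4),np.round(s['ee_rot'],3).tolist())
im=c['frame'][:,:,::-1].copy()
for P in((.4502,.2714),(.4313,.2157),(.4047,.2252),(.4273,.2809)):
    q=proj(c,[*P,.072]);print(q);cv2.circle(im,tuple(int(v) for v in q),2,(255,0,255),-1)
cv2.imwrite('pics/w4.png',im)
E
```

```text
time_s: 6.47
tcp_pos: [0.4197, 0.1591, 0.1794]
ee_rot: [[-0.347, -0.938, -0.0], [-0.938, 0.347, -0.0], [0.0, 0.0, -1.0]]
wrist_force: [1.4, -0.1, -0.1]
gripper_width: 0.997
time_s: 6.88
tcp_pos: [0.4241, 0.2501, 0.1788]
ee_rot: [[-0.351, -0.936, -0.001], [-0.936, 0.351, -0.001], [0.001, 0.001, -1.0]]
wrist_force: [-0.6, 0.0, -0.7]
gripper_width: 1.002
6.9333 [ 49.4  12.9 -23.6  -0.  -53.6 -70. ] [0.4239 0.2491 0.1789] [[-0.352, -0.936, -0.001], [-0.936, 0.352, -0.001], [0.002, 0.001, -1.0]]
[301.3 245.3]
[297.4 171.1]
[336.3 170.5]
[333.2 246.3]
```

View pics/w4.png

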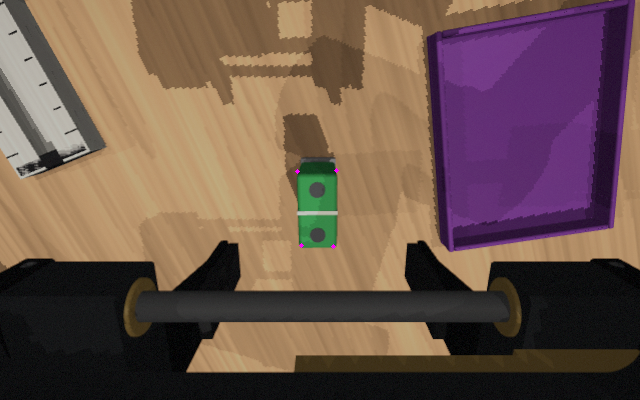

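Stop's top at (298–337, 172–246), white line at row 213, edges parallel to the tool.

```bash
python3 - <<'E'
from h import *
import pickle
c=pickle.load(open('w4.pkl','rb'))
a=at(c,317.7,212.5,.072);print(a,np.mean([at(c,*q,.072) for q in((298,172.5),(337.5,172.5),(299,247),(337.5,247))],axis=0), at(c,298,213,.072),at(c,337.5,213,.072))
c=cap('top');im=c['frame'];hs=cv2.cvtColor(im,cv2.COLOR_RGB2HSV)
s=r.sense();print(s['tcp_pos'])
E
```

```text
[0.4287 0.2506 0.072 ] [0.428125 0.2496   0.072   ] [0.4428 0.2458 0.072 ] [0.4149 0.2562 0.072 ]
[0.42393233 0.24856711 0.1790082 ]
```

```bash
python3 -m jog '{"rot":[[0,0,0],[0,0,0],[0,0,0],[0,0,0],[0,0,0],[0,0,0],[0,0,0],[0,0,0],[0,0,0],[0,0,0]],"delta_pos":[[4.5,1.4,-20],[0,0,-30],[0,0,-30],[0,0,-28],[0,0,-15],[0,0,0],[0,0,0],[0,0,0],[0,0,0],[0,0,0]],"grip":[100,100,100,100,100,100,20,20,20,20]}'
python3 -m jog '{"rot":[[0,0,0],[0,0,0],[0,0,0],[0,0,0],[0,0,0],[0,0,0]],"delta_pos":[[0,0,0],[0,0,0],[0,0,0],[0,0,0],[0,0,0],[0,0,0]],"grip":[15,15,15,15,15,15]}'
```

```text
time_s: 7.82
tcp_pos: [0.4295, 0.2513, 0.058]
ee_rot: [[-0.353, -0.936, 0.002], [-0.936, 0.353, 0.002], [-0.003, -0.001, -1.0]]
wrist_force: [0.7, 0.1, -0.7]
gripper_width: 0.781
time_s: 8.32
tcp_pos: [0.4288, 0.2509, 0.0565]
ee_rot: [[-0.353, -0.936, -0.0], [-0.936, 0.353, -0.0], [0.0, 0.0, -1.0]]
wrist_force: [0.8, -0.6, 1.4]
gripper_width: 0.345
```

Stop gripped (30 mm). Before carrying it, I check clearance to the mug next to the mark.

```bash
python3 - <<'E'
from h import *
import pickle
c=pickle.load(open('top.pkl','rb'));d=pickle.load(open('scene.pkl','rb'))
for z in(0,.08,.1): print(z,'mug low edge',at(c,268,72,z),'left',at(c,250,50,z),'right',at(c,286,50,z),'top',at(c,268,27,z),'stapler',at(c,362,66,z))
for z in (0,): print('scene mug bottom near/left/right',at(d,443,351,z),at(d,418,335,z),at(d,468,335,z))
for z in(.07,.08,.09,.1): print(z,'scene rim far/near',at(d,443,287,z),at(d,443,305,z))
E
python3 -m jog '{"rot":[[0,0,0],[0,0,0],[0,0,0],[0,0,0],[0,0,0]],"delta_pos":[[0,0,15],[0,0,30],[0,0,35],[0,0,30],[0,0,0]],"grip":[15,15,15,15,15]}'
```

```text
0 mug low edge [0.8244 0.0234 0.    ] left [0.8888 0.0727 0.    ] right [ 0.8864 -0.026   0.    ] top [0.9547 0.0232 0.    ] stapler [ 0.835  -0.2318  0.    ]
0.08 mug low edge [0.7848 0.0125 0.08  ] left [0.8439 0.0577 0.08  ] right [ 0.8417 -0.0328  0.08  ] top [0.9044 0.0123 0.08  ] stapler [ 0.7945 -0.2216  0.08  ]
0.1 mug low edge [0.7749 0.0098 0.1   ] left [0.8327 0.054  0.1   ] right [ 0.8305 -0.0345  0.1   ] top [0.8918 0.0096 0.1   ] stapler [ 0.7844 -0.219   0.1   ]
scene mug bottom near/left/right [0.8966 0.0121 0.    ] [ 0.8536 -0.0166  0.    ] [ 0.876   0.0714 -0.    ]
0.07 scene rim far/near [0.8149 0.0395 0.07  ] [0.8547 0.0202 0.07  ]
0.08 scene rim far/near [0.8237 0.0335 0.08  ] [0.8628 0.0147 0.08  ]
0.09 scene rim far/near [0.8325 0.0276 0.09  ] [0.8709 0.0091 0.09  ]
0.1 scene rim far/near [0.8413 0.0217 0.1   ] [0.879  0.0035 0.1   ]
time_s: 8.73
tcp_pos: [0.4315, 0.2532, 0.1722]
ee_rot: [[-0.351, -0.936, 0.009], [-0.936, 0.351, 0.008], [-0.01, -0.006, -1.0]]
wrist_force: [1.0, 2.0, -1.9]
gripper_width: 0.344
```

```bash
python3 -m jog '{"rot":[[0,0,2.1],[0,0,2.1],[0,0,2.1],[0,0,2.1],[0,0,2.1],[0,0,2.1],[0,0,2.1],[0,0,2.1],[0,0,2.1],[0,0,1.8]],"delta_pos":[[17,-30,0],[17,-34,0],[17,-34,0],[17,-34,0],[17,-34,0],[17,-34,0],[17,-34,0],[17,-34,0],[17,-34,0],[17,-34,0]],"grip":[15,15,15,15,15,15,15,15,15,15]}'
python3 -m jog '{"rot":[[0,0,0],[0,0,0],[0,0,0],[0,0,0],[0,0,0],[0,0,0]],"delta_pos":[[17,-34,0],[15,-34,0],[0,-12,0],[0,0,-30],[0,0,-20],[0,0,0]],"grip":[15,15,15,15,15,15]}'
python3 - <<'E'
from h import *
import pickle
c=cap('wrist');pickle.dump(c,open('w5.pkl','wb'));t=cap('top','top2.png');pickle.dump(t,open('top2.pkl','wb'))
s=r.sense();p=np.array(s['tcp_pos']);print(s['time_s'],p.round(4),np.round(s['ee_rot'],4).tolist())
im=t['frame'][:,:,::-1]
a=cv2.resize(im[95:175,214:374],None,fx=5,fy=5,interpolation=cv2.INTER_CUBIC)[:,:800]
o=np.zeros((600,800,3),np.uint8);o[:400]=a;o[400:,:320]=cv2.resize(c['frame'][:,:,::-1],(320,200));cv2.imwrite('pics/c5.png',o)
E
```

```text
time_s: 9.57
tcp_pos: [0.5984, -0.0869, 0.1646]
ee_rot: [[0.002, -1.0, -0.003], [-1.0, -0.002, 0.001], [-0.001, 0.003, -1.0]]
wrist_force: [0.3, 1.1, -2.5]
gripper_width: 0.339
time_s: 10.07
tcp_pos: [0.626, -0.1648, 0.1094]
ee_rot: [[-0.002, -1.0, -0.014], [-1.0, 0.002, 0.003], [-0.003, 0.014, -1.0]]
wrist_force: [-0.1, 0.0, -4.2]
gripper_width: 0.341
10.1667 [ 0.6298 -0.165   0.1148] [[0.0011, -1.0, -0.0041], [-1.0, -0.0011, -0.0001], [0.0, 0.0041, -1.0]]
```

View pics/c5.png

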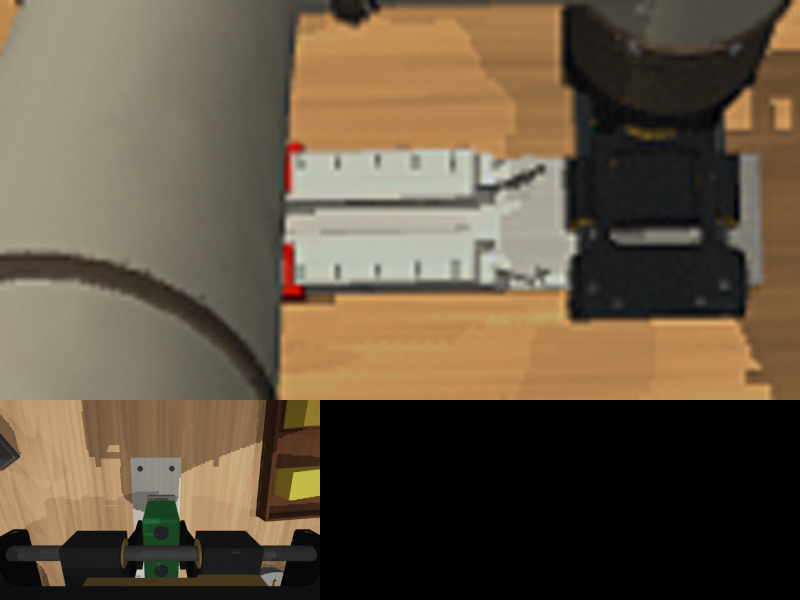

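Stop held upright over the apron (block at (160,540) in the inset). I measure the lateral offset between apron edges and block before lowering.

```bash
python3 - <<'E'
from h import *
import pickle
c=pickle.load(open('w5.pkl','rb'));f=c['frame'].astype(int)
hsv=cv2.cvtColor(c['frame'],cv2.COLOR_RGB2HSV)
for v in(125,150,170):
    m=np.where((hsv[v,220:400,1]<50))[0]+220;print(v,m.min(),m.max(),at(c,m.min()-.5,v,.006)[:2],at(c,m.max()+.5,v,.006)[:2])
g=(hsv[...,0]>45)&(hsv[...,0]<85)&(hsv[...,1]>100)
for v in(215,230,250):
    m=np.where(g[v,250:400])[0]+250;print('g',v,m.min(),m.max(),at(c,m.min()-.5,v,.124)[:2],at(c,m.max()+.5,v,.124)[:2])
s=r.sense();print(np.array(s['tcp_pos']).round(4),np.round(s['wrist_force'],1))
E
```

```text
125 261 362 [ 0.6676 -0.2276] [ 0.5977 -0.2275]
150 262 361 [ 0.6679 -0.2105] [ 0.5978 -0.2103]
170 263 361 [ 0.6679 -0.1962] [ 0.5973 -0.1959]
g 215 292 352 [ 0.6386 -0.2046] [ 0.6155 -0.2045]
g 230 288 355 [ 0.6403 -0.1985] [ 0.6142 -0.1984]
g 250 276 359 [ 0.6452 -0.1901] [ 0.6124 -0.1899]
[ 0.6298 -0.165   0.1148] [ 0.4  0.1 -1.8]
```

```bash
python3 -m jog '{"rot":[[0,0,0],[0,0,0],[0,0,0],[0,0,0],[0,0,0],[0,0,0],[0,0,0]],"delta_pos":[[2.8,0,-20],[0,0,-20],[0,0,-8],[0,0,-2],[0,0,0],[0,0,0],[0,0,0]],"grip":[15,15,15,15,15,15,15]}'
python3 - <<'E'
from h import *
import pickle
c=cap('wrist');s=r.sense();print(s['time_s'],np.array(s['tcp_pos']).round(4),np.round(s['wrist_force'],1),np.round(s['ee_rot'],3).tolist())
hsv=cv2.cvtColor(c['frame'],cv2.COLOR_RGB2HSV)
for v in(125,140,155):
    m=np.where((hsv[v,180:460,1]<50))[0]+180;print(v,m.min(),m.max(),at(c,m.min()-.5,v,.006)[:2],at(c,m.max()+.5,v,.006)[:2])
d=cap('scene');im=d['frame'][:,:,::-1]
o=np.zeros((600,640,3),np.uint8);o[:400]=c['frame'][:,:,::-1];o[400:]=cv2.resize(im[220:300,260:516],None,fx=2.5,fy=2.5,interpolation=cv2.INTER_CUBIC)
cv2.imwrite('pics/c6.png',o)
E
```

```text
time_s: 10.75
tcp_pos: [0.6348, -0.1652, 0.0683]
ee_rot: [[0.001, -1.0, 0.003], [-1.0, -0.001, -0.0], [0.0, -0.003, -1.0]]
wrist_force: [-0.9, -0.6, -3.3]
gripper_width: 0.346
10.8 [ 0.6346 -0.1652  0.0682] [ 0.1 -0.2 -3.3] [[0.001, -1.0, 0.003], [-1.0, -0.001, -0.0], [0.0, -0.003, -1.0]]
125 267 389 [ 0.6677 -0.2316] [ 0.5976 -0.2317]
140 268 388 [ 0.6675 -0.2231] [ 0.5977 -0.2233]
155 269 387 [ 0.6673 -0.2144] [ 0.5977 -0.2146]
```

View pics/c6.png

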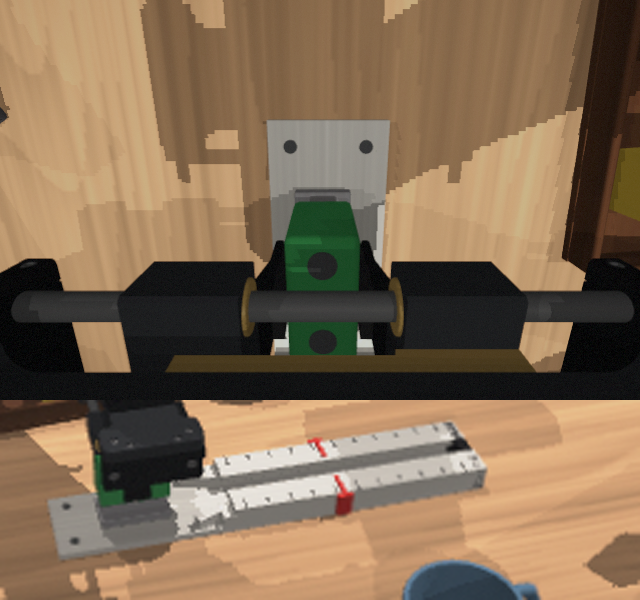

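Foot rear edge at (295–351, 190), apron edges at 268/388. The stop sits slightly to one side, so I quantify that.

```bash
python3 - <<'E'
from h import *
c=cap('wrist');s=r.sense();print(np.array(s['tcp_pos']).round(4))
z=s['tcp_pos'][2]-.0565+.008
print(at(c,294.5,190,z),at(c,351.5,190,z), at(c,287,238,z+.064),at(c,358,238,z+.064))
E
```

```text
[ 0.6342 -0.1652  0.0676]
[ 0.6509 -0.197   0.0191] [ 0.6189 -0.1971  0.0191] [ 0.6487 -0.1956  0.0831] [ 0.6214 -0.1956  0.0831]
```

```bash
python3 -m jog '{"rot":[[0,0,0],[0,0,0],[0,0,0],[0,0,0],[0,0,0],[0,0,0]],"delta_pos":[[-2.3,0,-2],[0,0,-1.5],[0,0,0],[0,8,0],[0,8,0],[0,0,0]],"grip":[15,15,15,15,15,15]}'
python3 -m jog '{"rot":[[0,0,0],[0,0,0],[0,0,0],[0,0,0],[0,0,0],[0,0,0]],"delta_pos":[[0,8,0],[0,8,0],[0,8,0],[0,8,0],[0,0,0],[0,0,0]],"grip":[15,15,15,15,15,15]}'
```

```text
time_s: 11.4
tcp_pos: [0.6315, -0.1475, 0.063]
ee_rot: [[0.002, -1.0, -0.0], [-1.0, -0.002, 0.0], [-0.0, 0.0, -1.0]]
wrist_force: [0.1, -0.1, -3.2]
gripper_width: 0.339
time_s: 11.9
tcp_pos: [0.6315, -0.1164, 0.0632]
ee_rot: [[0.002, -1.0, 0.0], [-1.0, -0.002, -0.0], [0.0, -0.0, -1.0]]
wrist_force: [-0.0, -0.0, -3.2]
gripper_width: 0.344
```

```bash
python3 -m jog '{"rot":[[0,0,0],[0,0,0],[0,0,0],[0,0,0],[0,0,0],[0,0,0]],"delta_pos":[[0,6,0],[0,6,0],[0,6,0],[0,6,0],[0,6,0],[0,0,0]],"grip":[15,15,15,15,15,15]}'
python3 -m jog '{"rot":[[0,0,0],[0,0,0],[0,0,0],[0,0,0],[0,0,0],[0,0,0],[0,0,0],[0,0,0]],"delta_pos":[[0,8,0],[0,8,0],[0,8,0],[0,8,0],[0,8,0],[0,8,0],[0,0,0],[0,0,0]],"grip":[15,15,15,15,15,15,15,15]}'
python3 -m jog '{"rot":[[0,0,0],[0,0,0],[0,0,0],[0,0,0],[0,0,0],[0,0,0],[0,0,0],[0,0,0],[0,0,0],[0,0,0]],"delta_pos":[[0,8,0],[0,8,0],[0,8,0],[0,8,0],[0,8,0],[0,5,0],[0,3,0],[0,0,0],[0,0,0],[0,0,0]],"grip":[15,15,15,15,15,15,15,15,15,15]}'
python3 - <<'E'
from h import *
s=r.sense();print(s['time_s'],np.array(s['tcp_pos']).round(4),np.round(s['wrist_force'],1))
c=cap('wrist');d=cap('scene');im=d['frame'][:,:,::-1]
o=np.zeros((580,640,3),np.uint8);o[:260]=c['frame'][100:360,:,::-1];o[260:580]=cv2.resize(im[205:285,330:490],None,fx=4,fy=4,interpolation=cv2.INTER_CUBIC)
cv2.imwrite('pics/c7.png',o)
E
```

```text
time_s: 12.4
tcp_pos: [0.6315, -0.0859, 0.0631]
ee_rot: [[0.002, -1.0, 0.0], [-1.0, -0.002, 0.0], [-0.0, -0.0, -1.0]]
wrist_force: [-0.5, -0.2, -3.2]
gripper_width: 0.342
time_s: 13.07
tcp_pos: [0.6315, -0.0385, 0.0631]
ee_rot: [[0.002, -1.0, 0.0], [-1.0, -0.002, -0.0], [0.0, -0.0, -1.0]]
wrist_force: [-0.4, -0.2, -3.2]
gripper_width: 0.348
time_s: 13.9
tcp_pos: [0.6313, 0.0086, 0.063]
ee_rot: [[0.001, -1.0, -0.0], [-1.0, -0.001, -0.0], [0.0, 0.0, -1.0]]
wrist_force: [-0.1, 0.6, -2.8]
gripper_width: 0.34
13.9 [0.6313 0.0086 0.063 ] [-0.1  0.6 -2.8]
```

View pics/c7.png

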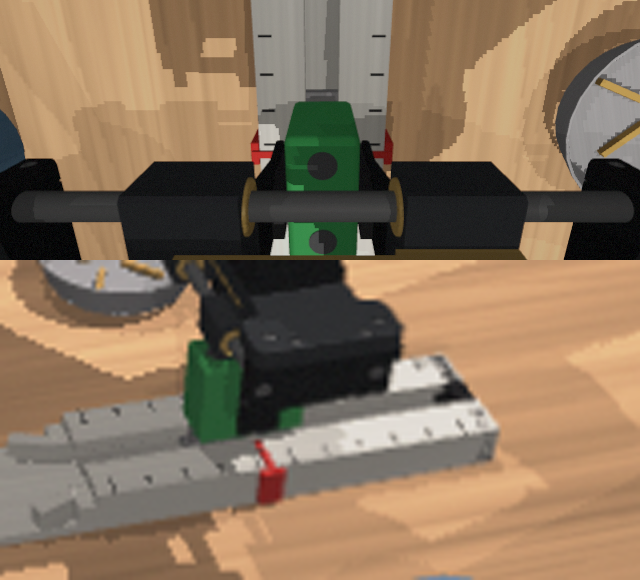

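```bash
python3 - <<'E'
from h import *
c=cap('wrist');s=r.sense();p=np.array(s['tcp_pos']);print(p.round(4))
h=cv2.cvtColor(c['frame'],cv2.COLOR_RGB2HSV)
red=((h[...,0]<8)|(h[...,0]>172))&(h[...,1]>150)&(h[...,2]>60)
for u in(256,258,260,262,264,266,268,378,380,382,384,386):
    m=np.where(red[200:290,u])[0]+200
    if len(m): print(u,m.min(),m.max(),at(c,u,m.min()-.5,.024),at(c,u,m.max()+.5,.024))
g=(h[...,0]>45)&(h[...,0]<85)&(h[...,1]>100)
v=c['frame'][:,:,1].astype(int)
print('col322',[(y,int(v[y,305])) for y in range(196,250,2)])
E
```

```text
[0.6314 0.0085 0.0631]
256 232 264 [ 0.6688 -0.0022  0.024 ] [0.6699 0.0182 0.024 ]
258 240 264 [0.6679 0.0026 0.024 ] [0.6688 0.0182 0.024 ]
260 252 257 [0.6672 0.01   0.024 ] [0.6674 0.0137 0.024 ]
262 252 257 [0.6661 0.01   0.024 ] [0.6663 0.0137 0.024 ]
264 252 257 [0.6649 0.01   0.024 ] [0.6651 0.0137 0.024 ]
266 252 257 [0.6638 0.01   0.024 ] [0.664  0.0137 0.024 ]
268 252 257 [0.6627 0.01   0.024 ] [0.6629 0.0137 0.024 ]
378 252 257 [0.6006 0.0099 0.024 ] [0.6004 0.0136 0.024 ]
380 252 257 [0.5995 0.0099 0.024 ] [0.5993 0.0136 0.024 ]
382 252 257 [0.5984 0.0099 0.024 ] [0.5982 0.0136 0.024 ]
384 250 263 [0.5973 0.0086 0.024 ] [0.5968 0.0174 0.024 ]
386 230 264 [ 0.5969 -0.0035  0.024 ] [0.5956 0.018  0.024 ]
col322 [(196, 108), (198, 105), (200, 103), (202, 72), (204, 71), (206, 70), (208, 72), (210, 72), (212, 71), (214, 71), (216, 71), (218, 73), (220, 72), (222, 72), (224, 71), (226, 71), (228, 73), (230, 71), (232, 72), (234, 73), (236, 85), (238, 98), (240, 105), (242, 107), (244, 109), (246, 110), (248, 74)]
```

```bash
python3 - <<'E'
from h import *
c=cap('wrist')
print(at(c,305,201,.0286),at(c,305,236.5,.0786))
E
```

```text
[ 0.6412 -0.0213  0.0286] [ 0.6387 -0.0227  0.0786]
```

```bash
python3 -m jog '{"rot":[[0,0,0],[0,0,0],[0,0,0],[0,0,0],[0,0,0],[0,0,0],[0,0,0],[0,0,0],[0,0,0],[0,0,0]],"delta_pos":[[0,3.5,0],[0,0,0],[0,0,-0.7],[0,0,0],[0,0,0],[0,0,0],[0,0,0],[0,0,0],[0,0,0],[0,0,0]],"grip":[15,15,15,15,15,60,60,60,60,60]}'
python3 -m jog '{"rot":[[0,0,0],[0,0,0],[0,0,0],[0,0,0],[0,0,0],[0,0,0],[0,0,0],[0,0,0],[0,0,0],[0,0,0]],"delta_pos":[[0,0,10],[0,0,20],[0,0,30],[0,0,30],[0,0,30],[0,30,20],[0,30,0],[0,30,0],[0,0,0],[0,0,0]],"grip":[60,60,60,60,60,60,60,60,60,60]}'
python3 - <<'E'
from h import *
import pickle
c=cap('wrist','w8.png');pickle.dump(c,open('w8.pkl','wb'));d=cap('scene');pickle.dump(d,open('s8.pkl','wb'));im=d['frame'][:,:,::-1]
s=r.sense();print(s['time_s'],np.array(s['tcp_pos']).round(4),np.round(s['wrist_force'],1))
o=np.zeros((600,640,3),np.uint8);o[:300]=c['frame'][0:300,:,::-1];o[300:600,:600]=cv2.resize(im[200:275,340:490],None,fx=4,fy=4,interpolation=cv2.INTER_CUBIC)
cv2.imwrite('pics/c8.png',o)
E
```

```text
time_s: 14.93
tcp_pos: [0.6316, 0.0123, 0.0626]
ee_rot: [[0.001, -1.0, 0.0], [-1.0, -0.001, 0.0], [-0.0, -0.0, -1.0]]
wrist_force: [-0.9, 0.1, -0.4]
gripper_width: 0.58
time_s: 15.77
tcp_pos: [0.6313, 0.1038, 0.2032]
ee_rot: [[0.003, -1.0, 0.001], [-1.0, -0.003, 0.0], [-0.0, -0.001, -1.0]]
wrist_force: [-0.9, 0.3, 0.3]
gripper_width: 0.598
15.8667 [0.6312 0.1021 0.2027] [ 0.4 -0.1  0.4]
```

View pics/c8.png

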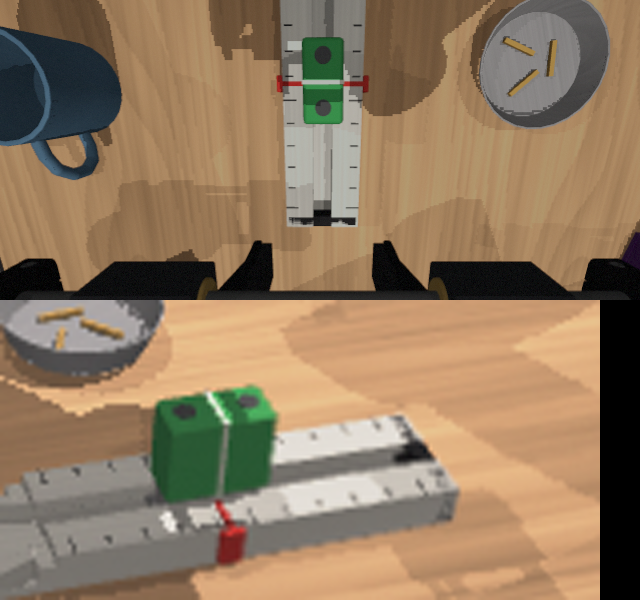

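Stop stands upright in the slot, with the white line at (323,82) and the red mark at row 84 (different heights). I compute the difference along the track.

```bash
python3 - <<'E'
from h import *
import pickle
c=pickle.load(open('w8.pkl','rb'));f=c['frame'];h=cv2.cvtColor(f,cv2.COLOR_RGB2HSV)
red=((h[...,0]<8)|(h[...,0]>172))&(h[...,1]>150)&(h[...,2]>60)
for u in(288,294,350,356):
    m=np.where(red[60:110,u])[0]+60
    if len(m): print('mark',u,m.min(),m.max(),at(c,u,m.mean(),.024))
for u in(310,323,336):
    m=np.where(h[60:110,u,1]<60)[0]+60
    if len(m): print('line',u,m.min(),m.max(),at(c,u,m.mean(),.078))
print('block ends y',at(c,323,37.5,.078),at(c,323,124.5,.078))
print('block sides',at(c,302,82,.078),at(c,344,82,.078))
t=cap('wrist');t=cap('top','top9.png');hs=cv2.cvtColor(t['frame'],cv2.COLOR_RGB2HSV)
m=cv2.inRange(hs,(22,150,80),(33,255,255));print([x.tolist() for x in cv2.connectedComponentsWithStats(m)[2] if 200<x[4]<2000])
E
```

```text
mark 288 82 85 [0.6625 0.012  0.024 ]
mark 294 82 85 [0.6573 0.012  0.024 ]
mark 350 82 85 [0.6084 0.0118 0.024 ]
mark 356 82 85 [0.6032 0.0117 0.024 ]
line 310 80 83 [0.6414 0.012  0.078 ]
line 323 60 109 [0.632  0.0177 0.078 ]
line 336 80 83 [0.6226 0.0119 0.078 ]
block ends y [ 0.6322 -0.017   0.078 ] [0.6319 0.0423 0.078 ]
block sides [0.6472 0.0124 0.078 ] [0.6169 0.0122 0.078 ]
[[272, 0, 43, 17, 648], [382, 198, 20, 47, 760], [348, 200, 19, 46, 701]]
```

```bash
python3 -c "
from station import finish_job
print(finish_job())"
```

```text
the job is handed in; nothing more can be done
None
```

The job is done and handed in, at about 16 s of the 62 s allowed. `finish_job()` gives no verdict, so the checks below are my own.

- **Wedge:** I picked it off the entry apron and laid it flat on its base in the brown tray's free half, beside its twin. It showed flat and square in the wrist picture just after release. At the end the overhead camera still showed both wedges in the tray, side by side and about the same size.
- **Stop:** I gripped it, lowered it onto the apron and ran the foot in under the lips. I then slid it to the mark and released it. No notable force showed on the wrist while it slid.
- **Final position:** the white line measured at world y = 0.0120 m and the red mark at 0.0119 m, so they agree to about 0.1 mm. The block's end edges put its middle at 0.0127 m, still within 1 mm of the mark. The measured block width of 30.3 mm fits a foot on the channel floor, and it stood upright in both final views.
- **Bystanders:** I kept clear of the twin and the parts dish, and neither looked moved in the pictures. I did not measure their shift numerically.

The one disagreement was the track's centre line: x = 0.631 m by the overhead camera and 0.6327 m by the wrist camera. I steered by the wrist camera's relative measurement, and the foot entered cleanly.

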